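# Hang the shelf bracket and stand the tin on it

## Task

Hook the loose metal bracket onto the slotted upright under the little wooden shelf: press all four hook tabs into the four slots, then push it down until it is fully engaged, and let go. Then stand the small screw-lid tin upright on the bracket's top plate and let go, leaving the bottle, the big can and the screwdriver where they are.

Things in the scene. Friction and masses are not known exactly. Their poses are not given: they have to be found in the camera images.
- bracket_mid (a point): Centre of the loose bracket: bare-metal channel open below, 110 long (x), 50 wide (y), 60 high (z), 0.3 kg, standing on the bench, hook end (+x) turned left. Flat top 30 above this point, front (-x) lip 6 higher. Side walls, outer faces y = +-25: 28 deep over all the length, to the underside (30 below) only for x = -13 to 55. Grip across them near x = -26, z = +20.
- bracket_hooks (a point): Centre of the bracket's four hook tabs on its rear edge (55 rearward of bracket_mid; same axes). Tabs at y = +-22, 6 thick, 16 high in all: z = -24 to -8 and +8 to +24. Each juts 11.5 to +x: a neck, its upper 8, and a 5 thick end whose lip hangs 8 below the neck; gap of 6.5 between rear edge and lip.
- slots (a point): Slot pattern's centre on the fixed upright's front face, 141 above the bench; +x points into the face (to the left), z up. Steel plate 5 thick, 100 wide, open behind; four through slots at y = +-22, 12 wide, 22 high: z = -27 to -5 and +5 to +27. Press bracket_hooks onto this point (3 play each way), rear edge against the face, then push straight down 11.
- bracket_home (a point): Where bracket_mid lies when fully engaged: 55 in front of the face, 11 below the slots point, necks resting on the slots' lower edges, top plate 160 above the bench; same axes as slots. Let go, the bracket stays and may sag by up to 3 degrees.
- shelf_edge (a point): Middle of the lower front edge of the fixed wooden shelf (240 wide, 18 thick) above the slots, 270 above the bench; it juts 70 out of the upright's face. A hand pointing straight down hits it: over the bracket's place lean the hand back, away from the upright, by about 40 degrees, and grip the bracket in that lean from the start.
- tin_mid (a point): Centre of the small screw-lid tin, plain metal with a darker lid: 38 diameter, lid 40 diameter and 17 high, 55 high in all, 0.18 kg; 27.5 above its base, z its upright axis. It starts standing on the bench.
- oil_bottle: Bystander: amber bottle 60 diameter, 150 high; origin at the centre of its base. Leave it alone.
- big_can: Bystander: large plain can 80 diameter, 110 high; origin at the centre of its base. Leave it alone.
- screwdriver: Bystander: wood-handled screwdriver 200 long lying along its x on the bench. Leave it alone.
Not all that is in view belongs to the job. What is shaped like the part that bears tin_mid but green or red is not meant.

How it is judged (in metres and radians):
On the way:
1. the bracket is pressed in and pushed down until all four hooks are engaged (x of bracket_mid in the frame of bracket_home between -0.005 and 0.005 m and y of bracket_mid in the frame of bracket_home between -0.006 and 0.006 m and z of bracket_mid in the frame of bracket_home between -0.005 and 0.005 m and angle between bracket_mid's own z axis and vertical below 0.12 rad and angle between the x axis of bracket_mid and the x axis of slots, either way round below 0.16 rad), for 0.3 s.
At the end, for the whole second after the job is handed in: The bracket hangs by all four hooks, its centre within 5 mm of home along x and in height and 6 mm sideways, upright within about 7 degrees and square within 9; the tin stands upright (within 10 degrees) on the bracket's top plate; both released and at rest (all of step 1 and z of tin_mid in the frame of bracket_mid between 0.052 and 0.063 m and x of tin_mid in the frame of bracket_mid between -0.05 and 0.05 m and y of tin_mid in the frame of bracket_mid between -0.025 and 0.025 m and angle between tin_mid's own z axis and vertical below 0.17 rad and linear speed of each of tin, bracket below 0.02 m/s); the robot touches nothing.
It fails at once if the bottle, the big can or the screwdriver is moved by more than 4 cm (distance of any of oil_bottle, big_can, screwdriver from where it was at the start of the episode above 0.04 m).
It also fails if it takes over 61 s, if anything falls off the work surface, if the arm or the gripper's body presses on something with over 40 N, if the wrist force passes 120 N, or if a joint passes its speed limit or range.

## Robot

A 6-joint arm with a two-finger parallel gripper is mounted at the origin on the work surface. World frame = base frame: x ahead of the robot, y to its left, z up, the work surface at z = 0. Lengths are in mm, angles in degrees, forces in N, time in s.
With the tool pointing down it reaches from about 250 to 850 mm from the base axis. Payload 12.5 kg.
Tool frame: the origin (TCP) lies midway between the tips of the shut fingers; the grasp point (between the pads) lies 19 mm behind it; z points along the fingers, x is the direction in which the jaws open and shut, and the axes are right-handed (so a half turn about z gives the same grasp; the last joint's range is limited). The gripper opens to 93 mm and grips with 3 to 60 N. Pads are 15 mm wide; open, the fingers measure 128 mm over their backs; the gripper's body (75 mm by 188 mm) begins 65 mm behind the grasp point.
Start: joints at [-77.842, 20.094, 94.641, -0, 65.266, -4.847], TCP at [160.873, -525.932, 218.633] pointing down, gripper open.
Joint ranges: [-157.81, 157.81], [-45, 120.19], [0.68, 151.7], [-89.99, 269.99], [4.06, 180], [-164.3, 164.3]. Speed limits (degrees/s): [127.2, 127.2, 159.86, 180, 180, 180].

## Interface

Orientations are given as a 3x3 rotation matrix whose columns are the frame's x, y, z axes.
In Python, from plant import robot gives the robot as it stands.
- The arm moves only by the tool carry_out, never from a script. Its argument "motion" is a list of rows, each a list of 4 numbers: the shift along the tool's x, y, z in m, then the turn about the tool's z in rad. A call has 1 to 20 rows; each row shifts and turns the commanded pose from where the row before left it, along the tool's axes as they then stand; what a row does not reach is not made up. A row lasts 1/12 s, in which the tool goes at most 41.7 mm and 7.16 degrees, less where a joint would pass 70% of its speed; a pose out of reach is approached as far as the arm can. A call is refused whole if a number of a shift passes 0.0417 or a number of a turn 0.125, either way. A call with a gripper value outside its range is refused whole. "gripper" is the finger opening in m, from 0 to 0.093, set as the call begins (left out, the last holds). The fingers move at their own pace and stop on an object; "force" is the grip in N (left out, the last holds). Time passes only in rows, so rows that do not move let the fingers close. It gives the time, the measured TCP pose, the force and the opening at its end, in the units of the state.
- robot.get_obs(): the state, without advancing time (a new reading comes with each control period).
- robot.snapshot(name): name is "scene" or "side" or "wrist"; returns a dict with "img" (400x640x3 uint8, red, green, blue), "K" (3x3 intrinsics, pixels), "cam_to_world" (4x4, takes a point from camera to world coordinates); the wrist camera has in their place "hand_eye" (4x4, takes a point from camera to tool coordinates, whose origin is the TCP and whose axes are the tool frame's). Camera axes: x right, y down, z forward; pixel columns grow to the right and rows downward; lengths in mm; the calibration is good to about 2 mm. A picture is of the moment at which its call begins: read the wrist's pose just before it. There is no depth.
- robot.finish_job(): hands the job in, once; it reports no verdict.
The state is a dict: "time": time; "joint_positions": joint angles; "qd": joint speeds; "joint_torque": joint torques, N m; "eef_pos": TCP position; "tcp_rot": TCP orientation; "force": force on the tool from outside, world axes, zero at the start; "ft_torque": the same for the moment, N m; "opening": finger opening in mm.
Only numpy, scipy, OpenCV 4.12 (cv2) and the standard library are available. Lean on these libraries where they do the work, as an engineer would, in place of code of your own. Each camera call takes 0.05 s, during which the arm holds its last target.

## Working session

There is one attempt and no reset: what is moved stays moved. The work goes in short steps, Python scripts to look and compute and a tool call to move; the robot and the scene stay as the last step left them, time stands still between calls to the robot, and variables do not carry over. Pictures are saved under pics/ and viewed, and the job is handed in when it is done.

Besides the shell and the picture viewer there is one more tool, called by a JSON object that holds its "method" and its "body". carry_out: Moves the arm, as the interface text tells. Its arguments: {"type":"object","properties":{"motion":{"type":"array","items":{"type":"array","items":{"type":"number"}}},"gripper":{"type":"number"},"force":{"type":"number"}},"required":["motion"]}

```bash
ls; mkdir -p pics; python3 - <<'E'
from plant import robot
import cv2,numpy as np
np.set_printoptions(precision=4,suppress=True)
o=robot.get_obs();print(o)
for n in("scene","side","wrist"):
    s=robot.snapshot(n);cv2.imwrite(f"pics/{n}0.png",s["img"][:,:,::-1])
    print(n,s["K"],s.get("cam_to_world"),s.get("hand_eye"))
E
```

```text
pics
{'time': 0.0, 'joint_positions': array([-77.8429,  20.1234,  94.6762,   0.0004,  65.2649,  -4.8476]), 'qd': array([-0.0496, -0.0215, -0.0842,  0.1313,  0.0817, -0.0631]), 'joint_torque': array([ -0.0032, -49.7323, -28.5257,   0.0697,   0.0257,  -0.0001]), 'eef_pos': array([ 160.7991, -525.6186,  218.1153]), 'tcp_rot': array([[ 0.2924, -0.9563, -0.0002],
       [-0.9563, -0.2924,  0.0011],
       [-0.0011, -0.0001, -1.    ]]), 'force': array([0.3897, 0.0642, 0.6917]), 'ft_torque': array([ 0.042 , -0.0257,  0.0655]), 'opening': 93.06520859470851}
scene [[518.4986   0.     319.3314]
 [  0.     518.4986 193.2481]
 [  0.       0.       1.    ]] [[  -0.835     0.4309   -0.3422 1030.5327]
 [   0.5502    0.6586   -0.5133  623.0475]
 [   0.0042   -0.6169   -0.787  1287.759 ]
 [   0.        0.        0.        1.    ]] None
side [[488.9224   0.     315.4273]
 [  0.     488.9224 190.9563]
 [  0.       0.       1.    ]] [[  -0.476     0.6907   -0.5444 1099.4662]
 [   0.8794    0.3689   -0.3009  256.3105]
 [  -0.0069   -0.622    -0.783   979.8851]
 [   0.        0.        0.        1.    ]] None
wrist [[343.714    0.     316.6306]
 [  0.     343.714  198.896 ]
 [  0.       0.       1.    ]] None [[   1.       -0.0007    0.0001   -0.6009]
 [   0.0007    0.9635    0.2678  -75.1806]
 [  -0.0003   -0.2678    0.9635 -165.8406]
 [   0.        0.        0.        1.    ]]
```

View pics/scene0.png

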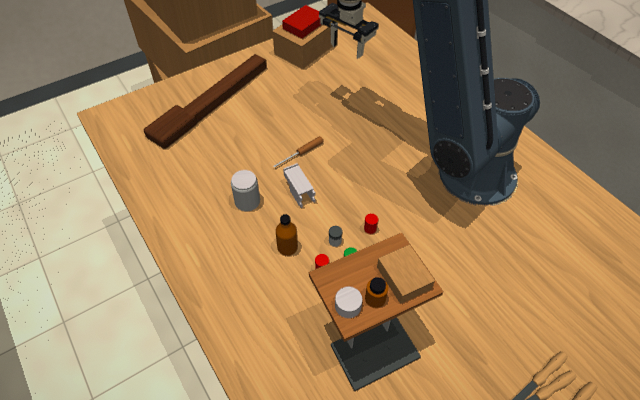

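View pics/side0.png

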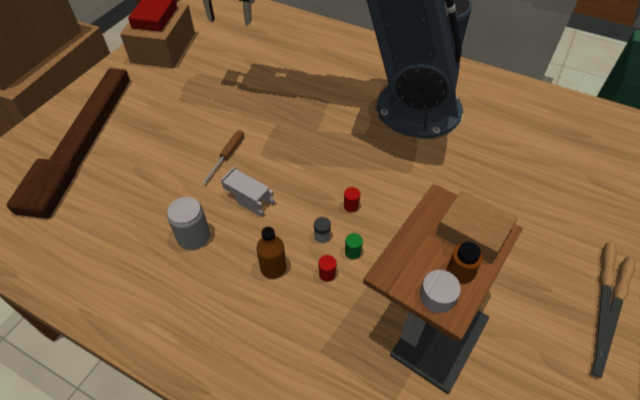

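View pics/wrist0.png

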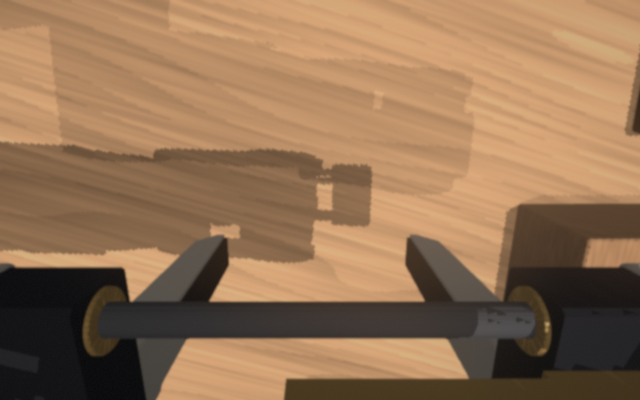

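The bracket is at scene (300,185) / side (248,190). Tin candidates in scene: grey with dark lid (335,236), red (371,223), red (322,262), green (350,253). Only the grey one fits the description. I'll enlarge these areas to confirm.

```bash
python3 - <<'E'
import cv2
a=cv2.imread("pics/scene0.png");b=cv2.imread("pics/side0.png")
A=cv2.resize(a[155:275,265:385],(600,600),interpolation=cv2.INTER_CUBIC)
cv2.imwrite("pics/c1.png",A)
B=cv2.resize(b[155:275,210:370],(800,600),interpolation=cv2.INTER_CUBIC)
cv2.imwrite("pics/c2.png",B)
cv2.imwrite("pics/c3.png",cv2.resize(a[225:395,290:450],(640,600*17//15//1)[:1]+(600,),interpolation=cv2.INTER_CUBIC))
cv2.imwrite("pics/c4.png",cv2.resize(b[180:390,350:530],(514,600),interpolation=cv2.INTER_CUBIC))
E
```

```text
(no output)
```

View pics/c1.png

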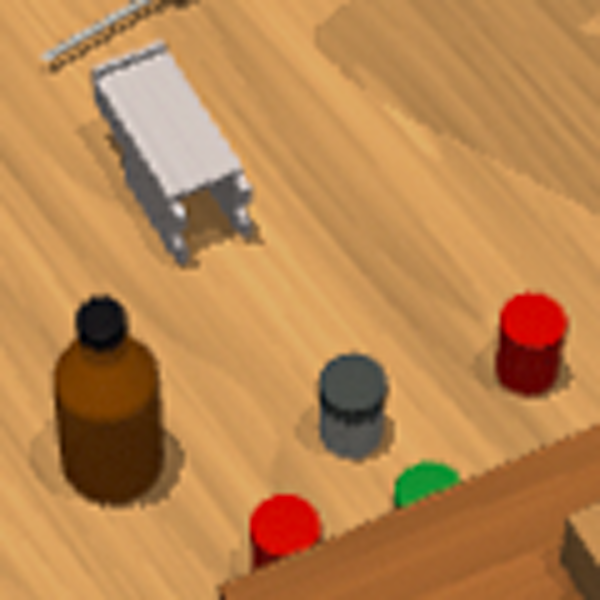

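View pics/c2.png

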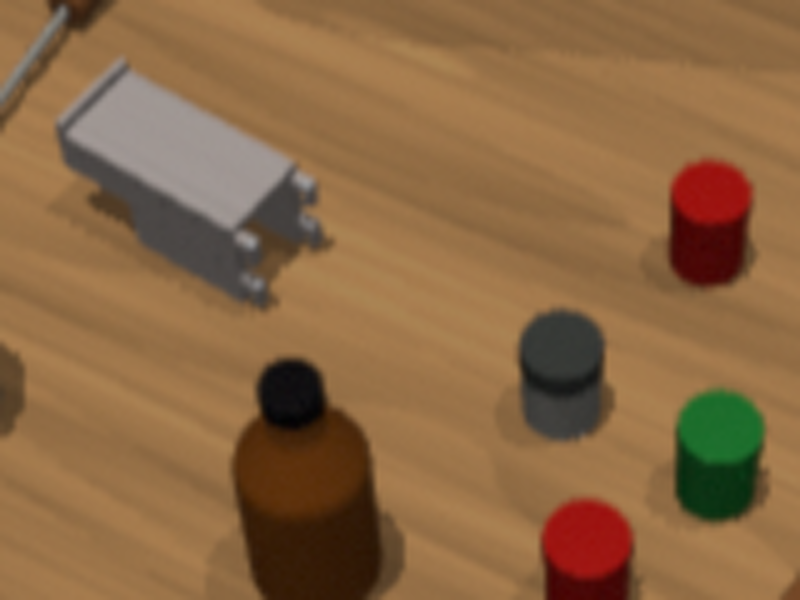

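View pics/c3.png

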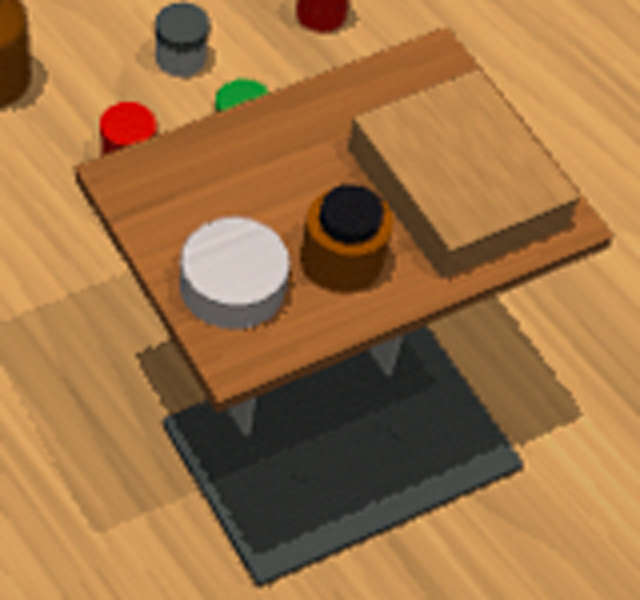

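View pics/c4.png

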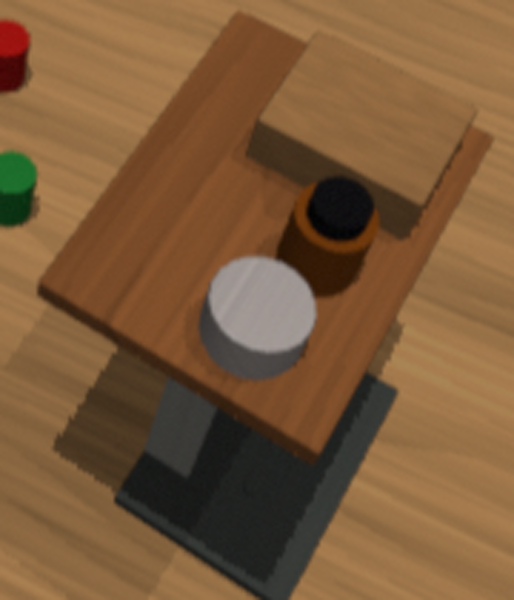

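```bash
cat > h.py <<'E'
import numpy as np,cv2
np.set_printoptions(precision=3,suppress=True)
CAM={"scene":(np.array([[518.4986,0,319.3314],[0,518.4986,193.2481],[0,0,1]]),np.array([[-0.835,0.4309,-0.3422,1030.5327],[0.5502,0.6586,-0.5133,623.0475],[0.0042,-0.6169,-0.787,1287.759]])),
"side":(np.array([[488.9224,0,315.4273],[0,488.9224,190.9563],[0,0,1]]),np.array([[-0.476,0.6907,-0.5444,1099.4662],[0.8794,0.3689,-0.3009,256.3105],[-0.0069,-0.622,-0.783,979.8851]]))}
def ray(c,u,v):
    K,T=CAM[c] if isinstance(c,str) else c
    d=T[:,:3]@np.linalg.solve(K,[u,v,1]);return T[:,3],d/np.linalg.norm(d)
def plane(c,u,v,z):
    o,d=ray(c,u,v);return o+d*(z-o[2])/d[2]
def tri(*obs):
    A=np.zeros((3,3));b=np.zeros(3);R=[ray(*o) for o in obs]
    for o,d in R:
        P=np.eye(3)-np.outer(d,d);A+=P;b+=P@o
    x=np.linalg.solve(A,b);return x,[np.linalg.norm(np.cross(x-o,d)) for o,d in R]
def proj(c,p):
    K,T=CAM[c] if isinstance(c,str) else c
    q=K@(T[:,:3].T@(np.asarray(p,float)-T[:,3]));return q[:2]/q[2]
E
python3 - <<'E'
from h import *
a=lambda x,y:("scene",265+x/5-.4,155+y/5-.4)
b=lambda x,y:("side",210+x/5-.4,155+y/5-.4)
c=lambda x,y:("scene",290+x/4-.4,225+y*170/600-.4)
d=lambda x,y:("side",350+x*.35-.4,180+y*.35-.4)
P=lambda n,x,z:print(n,plane(*x,z))
print("bracket rear top corners z=60")
for n,x in[("sR",a(240,168)),("sL",a(172,198)),("dR",b(296,166)),("dL",b(235,228))]:P(n,x,60)
print("front top lip z=66");
for n,x in[("s",a(95,72)),("s",a(164,46)),("d",b(60,127)),("d",b(125,64))]:P(n,x,66)
print("tin lid top z=55");P("s",a(353,383),55);P("d",b(562,343),55)
print("shelf top z=288")
for n,x in[("s front L?",c(78,172)),("s front R",c(447,30)),("s back",c(610,238)),("s back",c(222,403)),("d f",d(240,12)),("d f",d(40,288)),("d bk",d(318,457)),("d bk",d(492,138))]:P(n,x,288)
print("bottle cap z150");P("s",a(100,318),150);P("d",b(290,385),150)
print("bigcan z110");P("s",("scene",244,177),110);P("d",("side",186,209),110)
print("reds");P("r1",a(532,322),55);P("r2",a(285,525),55);P("g",b(720,425),55);P("r1d",b(711,192),55);P("r2d",b(588,540),55)
print("base plate");
for x in [c(165,424),c(258,585),c(522,465)]:P("",x,0)
print("screwdriver tip");P("",("scene",275,167),10);P("",("scene",322,140),15);P("",("side",205,185),10)
E
```

```text
bracket rear top corners z=60
sR [ 503.062 -205.136   60.   ]
sL [ 549.79  -208.127   60.   ]
dR [ 504.434 -201.25    60.   ]
dL [ 550.187 -206.842   60.   ]
front top lip z=66
s [ 539.52  -314.514   66.   ]
s [ 492.289 -309.307   66.   ]
d [ 541.745 -312.598   66.   ]
d [ 492.973 -307.723   66.   ]
tin lid top z=55
s [532.385 -41.102  55.   ]
d [532.436 -40.813  55.   ]
shelf top z=288
s front L? [736.884 144.414 288.   ]
s front R [501.527 172.606 288.   ]
s back [523.966 338.073 288.   ]
s back [756.885 309.464 288.   ]
d f [502.148 172.677 288.   ]
d f [741.028 143.163 288.   ]
d bk [761.291 308.07  288.   ]
d bk [523.697 337.856 288.   ]
bottle cap z150
s [660.738 -98.992 150.   ]
d [661.236 -98.177 150.   ]
bigcan z110
s [ 671.22  -318.014  110.   ]
d [ 674.434 -306.299  110.   ]
reds
r1 [421.097 -19.205  55.   ]
r2 [616.667  15.709  55.   ]
g [538.418  42.393  55.   ]
r1d [420.698 -18.922  55.   ]
r2d [618.516  17.588  55.   ]
base plate
 [717.817 212.064   0.   ]
 [734.969 338.006   0.   ]
 [545.858 361.358   0.   ]
screwdriver tip
 [ 536.041 -380.197   10.   ]
 [ 343.257 -393.76    15.   ]
 [ 541.364 -375.371   10.   ]
```

```bash
cat >> h.py <<'E'
from scipy.spatial.transform import Rotation as Ro
def rows(R,p,q,turn,n):
    "n rows from p to q (mm), total turn about tool z (rad); returns rows"
    R=np.array(R,float);out=[];s=(np.asarray(q,float)-p)/n/1000
    for i in range(n):
        t=round(turn/n,3)
        out.append([round(float(v),4) for v in R.T@s]+[t]);R=R@Ro.from_rotvec([0,0,t]).as_matrix()
    return out,R
E
python3 - <<'E'
from plant import robot
from h import *
o=robot.get_obs();R=o["tcp_rot"];p=o["eef_pos"]
r,R=rows(R,p,[380,-100,420],-1.153,13)
print(r);print(R)
r,_=rows(R,[380,-100,420],[300,300,450],0,10);print(r[0])
r,_=rows(R,[300,300,450],[100,560,450],0,8);print(r[0])
E
```

```text
[[-0.0264, -0.0257, -0.0155, -0.089], [-0.024, -0.0279, -0.0155, -0.089], [-0.0214, -0.03, -0.0155, -0.089], [-0.0187, -0.0318, -0.0155, -0.089], [-0.0158, -0.0333, -0.0155, -0.089], [-0.0128, -0.0346, -0.0155, -0.089], [-0.0096, -0.0356, -0.0155, -0.089], [-0.0064, -0.0363, -0.0155, -0.089], [-0.0032, -0.0367, -0.0155, -0.089], [0.0001, -0.0368, -0.0155, -0.089], [0.0034, -0.0367, -0.0155, -0.089], [0.0066, -0.0362, -0.0155, -0.089], [0.0098, -0.0355, -0.0155, -0.089]]
[[ 0.993 -0.117 -0.   ]
 [-0.117 -0.993  0.001]
 [-0.    -0.001 -1.   ]]
[-0.0126, -0.0388, -0.003, 0.0]
[-0.0286, -0.0294, 0.0, 0.0]
```

{"method": "carry_out", "body": {"motion": [[-0.026,-0.026,-0.0155,-0.089],[-0.024,-0.028,-0.0155,-0.089],[-0.021,-0.03,-0.0155,-0.089],[-0.019,-0.032,-0.0155,-0.089],[-0.016,-0.033,-0.0155,-0.089],[-0.013,-0.035,-0.0155,-0.089],[-0.01,-0.036,-0.0155,-0.089],[-0.006,-0.036,-0.0155,-0.089],[-0.003,-0.037,-0.0155,-0.089],[0,-0.037,-0.0155,-0.089],[0.003,-0.037,-0.0155,-0.089],[0.007,-0.036,-0.0155,-0.089],[0.01,-0.036,-0.0155,-0.089]]}}

```text
time: 1.23
eef_pos: [381.6, -97.1, 421.0]
tcp_rot: [[0.994, -0.112, 0.0], [-0.112, -0.994, -0.0], [0.0, 0.0, -1.0]]
force: [0.8, -0.6, -0.3]
opening: 92.9
```

{"method": "carry_out", "body": {"motion": [[-0.013,-0.039,-0.003,0],[-0.013,-0.039,-0.003,0],[-0.013,-0.039,-0.003,0],[-0.013,-0.039,-0.003,0],[-0.013,-0.039,-0.003,0],[-0.013,-0.039,-0.003,0],[-0.013,-0.039,-0.003,0],[-0.013,-0.039,-0.003,0],[-0.013,-0.039,-0.003,0],[-0.013,-0.039,-0.003,0],[-0.0286,-0.029,0,0],[-0.0286,-0.029,0,0],[-0.0286,-0.029,0,0],[-0.0286,-0.029,0,0],[-0.0286,-0.029,0,0],[-0.0286,-0.029,0,0],[-0.0286,-0.029,0,0],[-0.0286,-0.029,0,0]]}}

```text
time: 2.73
eef_pos: [95.9, 562.0, 449.9]
tcp_rot: [[0.993, -0.116, 0.0], [-0.116, -0.993, -0.0], [0.0, 0.0, -1.0]]
force: [1.0, 0.6, 0.2]
opening: 92.9
```

{"method": "carry_out", "body": {"motion": [[0,-0.041,0,0],[0,-0.041,0,0],[0,-0.041,0,0],[0,-0.041,0,0],[0,-0.041,0,0],[0,-0.041,0,0],[0,-0.041,0,0],[0,-0.041,0,0]]}}

```text
time: 3.4
eef_pos: [125.8, 801.3, 438.8]
tcp_rot: [[0.993, -0.117, 0.003], [-0.117, -0.993, 0.018], [0.001, -0.018, -1.0]]
force: [7.1, 30.4, 28.2]
opening: 93.1
```

{"method": "carry_out", "body": {"motion": [[0,-0.04,0,0],[0,-0.04,0,0],[0,-0.04,0,0],[0,-0.04,0,0]]}}

```text
time: 3.73
eef_pos: [128.0, 852.7, 387.9]
tcp_rot: [[0.993, -0.116, 0.016], [-0.117, -0.988, 0.102], [0.004, -0.103, -0.995]]
force: [0.1, 0.3, 0.7]
opening: 92.9
```

```bash
python3 -c "
from plant import robot
o=robot.get_obs();print(o)"
```

```text
{'time': 3.7333, 'joint_positions': array([ 78.26857919,  61.15542955,   0.7641795 ,   0.34285462,
       112.16077421,  85.11730813]), 'qd': array([  1.30843946,   8.81714826,  -0.22328021,   0.70500465,
       -24.12568375,   1.51820848]), 'joint_torque': array([-1.73116825e-01, -8.48100829e+01, -3.03502393e+01,  1.58285291e-02,
        2.80147819e-01, -3.86171951e-02]), 'eef_pos': array([128.00473189, 852.6728573 , 387.8854871 ]), 'tcp_rot': array([[ 0.99313716, -0.11591825,  0.01554177],
       [-0.11690255, -0.98788147,  0.10209795],
       [ 0.00351841, -0.10321414, -0.99465294]]), 'force': array([0.10350609, 0.28538463, 0.65964949]), 'ft_torque': array([-0.10027142, -0.07546738, -0.00433464]), 'opening': 92.94546918590346}
```

The out-of-reach rows do tilt the hand (6° so far, towards the upright's direction). I'll keep going.

{"method": "carry_out", "body": {"motion": [[0,-0.041,0,0],[0,-0.041,0,0],[0,-0.041,0,0],[0,-0.041,0,0],[0,-0.041,0,0],[0,-0.041,0,0]]}}

```text
time: 4.23
eef_pos: [130.1, 913.3, 346.4]
tcp_rot: [[0.993, -0.112, 0.036], [-0.118, -0.964, 0.24], [0.007, -0.242, -0.97]]
force: [-0.7, 0.1, -0.3]
opening: 93.2
```

{"method": "carry_out", "body": {"motion": [[0,-0.041,0,0],[0,-0.041,0,0],[0,-0.041,0,0],[0,-0.041,0,0],[0,-0.041,0,0],[0,-0.041,0,0],[0,-0.041,0,0],[0,-0.041,0,0],[0,-0.041,0,0],[0,-0.041,0,0],[0,-0.041,0,0],[0,-0.041,0,0]]}}

```text
time: 5.23
eef_pos: [131.2, 990.5, 377.8]
tcp_rot: [[0.993, -0.096, 0.073], [-0.12, -0.85, 0.512], [0.013, -0.517, -0.856]]
force: [-0.6, -0.8, -0.0]
opening: 92.8
```

{"method": "carry_out", "body": {"motion": [[0,-0.041,0,0],[0,-0.041,0,0],[0,-0.041,0,0],[0,-0.041,0,0]]}}

```text
time: 5.57
eef_pos: [130.6, 1003.7, 414.2]
tcp_rot: [[0.993, -0.088, 0.083], [-0.12, -0.797, 0.592], [0.014, -0.597, -0.802]]
force: [0.3, 0.5, -0.3]
opening: 93.1
```

```bash
python3 -c "
from plant import robot
o=robot.get_obs();print(o)"
```

```text
{'time': 5.5667, 'joint_positions': array([79.54182594, 63.02916602,  0.73778087,  1.51640223, 79.56276426,
       86.4153129 ]), 'qd': array([  0.31321278,  -5.10080744,  -0.06633342,   0.61005105,
       -11.2430201 ,   0.22467643]), 'joint_torque': array([-3.32880928e-02, -8.70910621e+01, -3.28442860e+01,  7.34581472e-02,
       -1.63914509e+00,  2.76995597e-03]), 'eef_pos': array([ 130.63180432, 1003.67732558,  414.17964127]), 'tcp_rot': array([[ 0.99263714, -0.08842174,  0.0827835 ],
       [-0.12035498, -0.79700272,  0.5918626 ],
       [ 0.01364516, -0.59746821, -0.8017765 ]]), 'force': array([ 0.26200272,  0.53677478, -0.25362641]), 'ft_torque': array([-0.30244239,  0.03148427, -0.08019581]), 'opening': 93.13560245715995}
```

```bash
cat >> h.py <<'E'
def leg(R,p,q,n):
    v=R.T@(np.asarray(q,float)-p)/1000;print(n,"rows of",(v/n).round(4),"max",np.abs(v/n).max().round(4))
E
python3 - <<'E'
from plant import robot
from h import *
o=robot.get_obs();R=o["tcp_rot"];p=o["eef_pos"]
R=R@Ro.from_rotvec([0,0,.02]).as_matrix();print(R)
leg(R,p,[130,600,500],11);leg(R,[130,600,500],[430,50,480],16);leg(R,[430,50,480],[610,75,170],9)
E
```

```text
[[ 0.991 -0.108  0.083]
 [-0.136 -0.794  0.592]
 [ 0.002 -0.598 -0.802]]
11 rows of [ 0.005  0.025 -0.028] max 0.028
16 rows of [ 0.023  0.026 -0.018] max 0.026
9 rows of [0.019 0.016 0.031] max 0.0309
```

{"method": "carry_out", "body": {"motion": [[0.005,0.025,-0.028,0.02],[0.005,0.025,-0.028,0],[0.005,0.025,-0.028,0],[0.005,0.025,-0.028,0],[0.005,0.025,-0.028,0],[0.005,0.025,-0.028,0],[0.005,0.025,-0.028,0],[0.005,0.025,-0.028,0],[0.005,0.025,-0.028,0],[0.005,0.025,-0.028,0],[0.005,0.025,-0.028,0]]}}

```text
time: 6.48
eef_pos: [134.8, 658.3, 491.1]
tcp_rot: [[0.992, -0.095, 0.083], [-0.126, -0.796, 0.592], [0.009, -0.597, -0.802]]
force: [0.4, -0.3, 0.7]
opening: 93.0
```

{"method": "carry_out", "body": {"motion": [[0.023,0.026,-0.018,0],[0.023,0.026,-0.018,0],[0.023,0.026,-0.018,0],[0.023,0.026,-0.018,0],[0.023,0.026,-0.018,0],[0.023,0.026,-0.018,0],[0.023,0.026,-0.018,0],[0.023,0.026,-0.018,0],[0.023,0.026,-0.018,0],[0.023,0.026,-0.018,0],[0.023,0.026,-0.018,0],[0.023,0.026,-0.018,0],[0.023,0.026,-0.018,0],[0.023,0.026,-0.018,0],[0.023,0.026,-0.018,0],[0.023,0.026,-0.018,0]]}}

```text
time: 7.82
eef_pos: [437.2, 110.3, 477.6]
tcp_rot: [[0.992, -0.095, 0.085], [-0.127, -0.798, 0.59], [0.012, -0.596, -0.803]]
force: [0.8, 0.5, -1.1]
opening: 93.0
```

```bash
python3 - <<'E'
from plant import robot
from h import *
o=robot.get_obs();R=o["tcp_rot"];p=o["eef_pos"];print(o["joint_positions"])
leg(R,p,[500,40,400],3);leg(R,[500,40,400],[610,75,170],7)
E
```

```text
[-13.751  -2.702  93.259  36.412  92.857  -5.931]
3 rows of [0.023 0.032 0.009] max 0.0321
7 rows of [0.015 0.014 0.031] max 0.0307
```

{"method": "carry_out", "body": {"motion": [[0.023,0.032,0.009,0],[0.023,0.032,0.009,0],[0.023,0.032,0.009,0],[0.015,0.014,0.031,0],[0.015,0.014,0.031,0],[0.015,0.014,0.031,0],[0.015,0.014,0.031,0],[0.015,0.014,0.031,0],[0.015,0.014,0.031,0],[0.015,0.014,0.031,0],[0,0,0,0],[0,0,0,0]]}}

```text
time: 8.82
eef_pos: [610.4, 79.9, 166.3]
tcp_rot: [[0.992, -0.096, 0.08], [-0.125, -0.797, 0.59], [0.007, -0.596, -0.803]]
force: [-0.6, 0.3, 0.8]
opening: 92.7
```

```bash
cat >> h.py <<'E'
def shot(tag,cam="wrist"):
    from plant import robot
    import pickle
    o=robot.get_obs();s=robot.snapshot(cam);cv2.imwrite(f"pics/{tag}.png",s["img"][:,:,::-1])
    T=s.get("cam_to_world")
    if T is None:
        W=np.eye(4);W[:3,:3]=o["tcp_rot"];W[:3,3]=o["eef_pos"];T=W@s["hand_eye"]
    pickle.dump((s["K"],T[:3]),open(f"pics/{tag}.pkl","wb"));return o
def cam(tag):
    import pickle;return pickle.load(open(f"pics/{tag}.pkl","rb"))
E
python3 -c "
from h import *
o=shot('w1');print(o['eef_pos'],o['tcp_rot'],o['time'])"
```

```text
[610.383  79.938 166.259] [[ 0.992 -0.096  0.08 ]
 [-0.125 -0.797  0.59 ]
 [ 0.007 -0.596 -0.803]] 8.8167
```

View pics/w1.png

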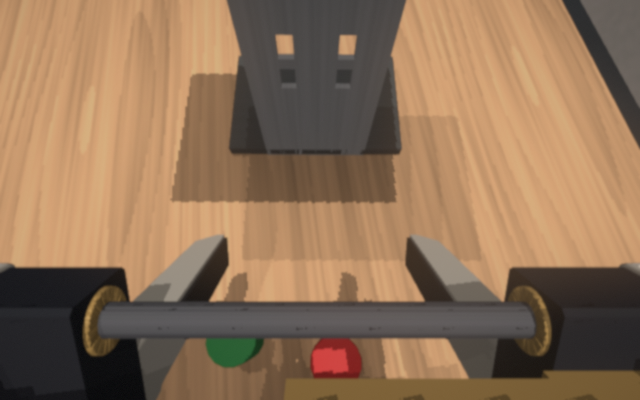

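The wrist view shows the slotted upright with its four slots around (285,45), (347,45), (288,76) and (345,76). I'll enlarge it.

```bash
python3 - <<'E'
import cv2
a=cv2.imread("pics/w1.png")[20:100,262:372]
cv2.imwrite("pics/w1c.png",cv2.resize(a,None,fx=7,fy=7,interpolation=cv2.INTER_NEAREST))
E
```

```text
(no output)
```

View pics/w1c.png

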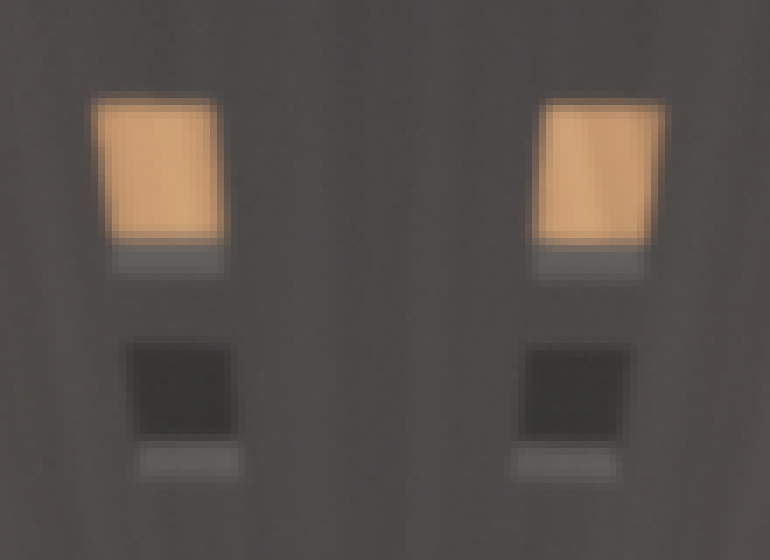

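```bash
cat > slot.py <<'E'
from h import *
C=cam('w1')
L=[[(95,102),(218,102),(108,278),(228,278)],[(542,104),(662,106),(530,280),(647,280)],[(130,346),(233,346),(137,481),(240,481)],[(525,348),(628,348),(513,482),(618,482)]]
zt=[27,5];obj=[];img=[]
for k,s in enumerate(L):
    top=k<2; cy=22 if k%2==0 else -22   # image left: +y slots or -y? slots +x into face, z up -> y to left seen from front
    for i,(x,y) in enumerate(s):
        u,v=x/7+262-.5,y/7+20-.5
        z=(27 if i<2 else 5) if top else (-5 if i<2 else -27)
        yy=cy+(6 if i%2==0 else -6)
        obj.append([0,yy,z]);img.append([u,v])
        print(k,i,plane(C,u,v,141+z))
obj=np.array(obj,float);img=np.array(img)
K,T=C
ok,rv,tv=cv2.solvePnP(obj,img,K,None)
Rm=T[:,:3]@cv2.Rodrigues(rv)[0];t=T[:,:3]@tv.ravel()+T[:,3]
print("pnp origin",t,"\n",Rm); 
e,_=cv2.projectPoints(obj,rv,tv,K,None);print("rms",np.sqrt(((e[:,0]-img)**2).sum(1).mean()))
E
python3 slot.py
```

```text
0 0 [601.889 229.64  168.   ]
0 1 [613.579 228.25  168.   ]
0 2 [600.867 228.964 146.   ]
0 3 [613.273 227.477 146.   ]
1 0 [644.39  224.331 168.   ]
1 1 [655.789 222.722 168.   ]
1 2 [644.508 223.467 146.   ]
1 3 [656.639 222.013 146.   ]
2 0 [602.233 228.837 136.   ]
2 1 [613.279 227.509 136.   ]
2 2 [601.029 228.869 114.   ]
2 3 [612.945 227.429 114.   ]
3 0 [644.602 223.471 136.   ]
3 1 [655.678 222.14  136.   ]
3 2 [644.552 223.466 114.   ]
3 3 [656.732 221.994 114.   ]
pnp origin [629.282 228.784 137.585] 
 [[ 0.125 -0.992  0.004]
 [ 0.992  0.125  0.032]
 [-0.032 -0.     0.999]]
rms 0.5545207555112863
```

```bash
python3 - <<'E'
from plant import robot
from h import *
o=robot.get_obs();R=o["tcp_rot"];p=o["eef_pos"]
leg(R,p,[540,-80,300],6);leg(R,[540,-80,300],[510,-349,145],9)
E
```

```text
6 rows of [-0.008  0.009 -0.034] max 0.0343
9 rows of [ 0.     0.034 -0.004] max 0.0344
```

{"method": "carry_out", "body": {"motion": [[-0.008,0.009,-0.034,0],[-0.008,0.009,-0.034,0],[-0.008,0.009,-0.034,0],[-0.008,0.009,-0.034,0],[-0.008,0.009,-0.034,0],[-0.008,0.009,-0.034,0],[0,0.034,-0.004,0],[0,0.034,-0.004,0],[0,0.034,-0.004,0],[0,0.034,-0.004,0],[0,0.034,-0.004,0],[0,0.034,-0.004,0],[0,0.034,-0.004,0],[0,0.034,-0.004,0],[0,0.034,-0.004,0],[0,0,0,0],[0,0,0,0]]}}

```text
time: 10.28
eef_pos: [508.4, -344.6, 146.6]
tcp_rot: [[0.992, -0.097, 0.085], [-0.128, -0.799, 0.588], [0.011, -0.594, -0.804]]
force: [0.3, -0.7, 0.6]
opening: 92.9
```

```bash
python3 -c "
from h import *
o=shot('w2');print(o['eef_pos'],o['tcp_rot'],o['time'],o['joint_positions'])"
```

```text
[ 508.393 -344.579  146.621] [[ 0.992 -0.097  0.085]
 [-0.128 -0.799  0.588]
 [ 0.011 -0.594 -0.804]] 10.2833 [-50.119  43.331  74.955  26.246  88.199 -50.071]
```

View pics/w2.png

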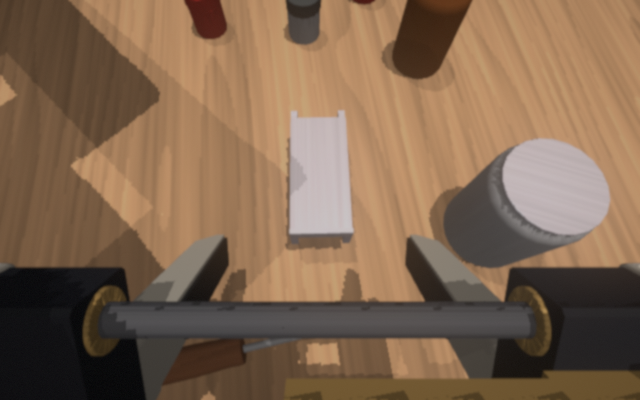

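```bash
python3 - <<'E'
import cv2
a=cv2.imread("pics/w2.png")[100:255,260:380]
cv2.imwrite("pics/w2c.png",cv2.resize(a,None,fx=3.8,fy=3.8,interpolation=cv2.INTER_CUBIC))
E
```

```text
(no output)
```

View pics/w2c.png

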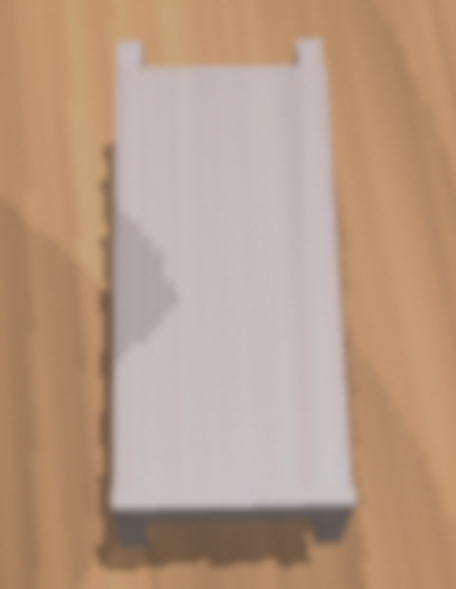

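```bash
python3 - <<'E'
from h import *
C=cam('w2');f=lambda x,y,z:plane(C,260+x/3.8-.4,100+y/3.8-.4,z)
a,b=f(117,67,60),f(326,67,60);c,d=f(111,506,66),f(354,500,66)
print(a,b,c,d)
r=(a+b)/2;q=(c+d)/2;print("rear",r,"front",q,np.linalg.norm((r-q)[:2]),np.linalg.norm(a-b),np.linalg.norm(c-d))
ax=(r-q)[:2];print("az",np.degrees(np.arctan2(ax[1],ax[0])),"az from widths",np.degrees(np.arctan2((b-a)[1],(b-a)[0]))+90,np.degrees(np.arctan2((d-c)[1],(d-c)[0]))+90)
m=(r+q)/2;print("mid",m)
u=ax/np.linalg.norm(ax)
g=np.array([*(m[:2]-26*u),50]);
from plant import robot
o=robot.get_obs();R=o["tcp_rot"];p=o["eef_pos"]
tcp=g+19*R[:,2];print("grasp",g,"tcp",tcp, "tool delta",R.T@(tcp-p))
for n,(px,z) in dict(canL=((446,225),0)).items():print(n,plane(C,*px,z))
print("can top",plane(C,555,185,110))
E
```

```text
[ 504.65  -201.105   60.   ] [ 554.05  -207.148   60.   ] [ 492.667 -309.816   66.   ] [ 542.047 -314.803   66.   ]
rear [ 529.35  -204.127   60.   ] front [ 517.357 -312.309   66.   ] 108.84551657446137 49.768683610478796 49.63182846992153
az 83.6742910558473 az from widths 83.02667348025837 84.23297818948024
mid [ 523.353 -258.218   63.   ]
grasp [ 520.489 -284.06    50.   ] tcp [ 522.091 -272.887   34.716] tool delta [  2.827   9.057 133.201]
canL [ 644.542 -302.968   -0.   ]
can top [ 677.866 -311.494  110.   ]
```

{"method": "carry_out", "body": {"motion": [[0.0006,0.0018,0.0266,0],[0.0006,0.0018,0.0266,0],[0.0006,0.0018,0.0266,0],[0.0006,0.0018,0.0266,0],[0.0004,0.0018,0.0266,0],[0,0,0,0],[0,0,0,0]]}}

```text
time: 10.92
eef_pos: [522.3, -271.4, 34.5]
tcp_rot: [[0.992, -0.094, 0.082], [-0.124, -0.798, 0.59], [0.01, -0.595, -0.804]]
force: [0.2, -0.2, -0.5]
opening: 93.1
```

{"method": "carry_out", "body": {"motion": [[0,0,0,0],[0,0,0,0],[0,0,0,0],[0,0,0,0],[0,0,0,0],[0,0,0,0],[0,0,0,0],[0,0,0,0]], "gripper": 0.03, "force": 50}}

```text
time: 11.58
eef_pos: [521.7, -272.1, 32.7]
tcp_rot: [[0.992, -0.096, 0.082], [-0.126, -0.798, 0.59], [0.009, -0.596, -0.803]]
force: [-1.2, -1.4, 2.0]
opening: 49.9
```

```bash
python3 - <<'E'
from plant import robot
from h import *
o=robot.get_obs();R=o["tcp_rot"];p=o["eef_pos"];print(p)
print("mid in tool",R.T@(np.array([523.0,-258.2,30])-p))
leg(R,p,p+[0,0,120],4)
E
```

```text
[ 521.68  -272.09    32.735]
mid in tool [-0.46  -9.575 10.501]
4 rows of [ 0.    -0.018 -0.024] max 0.0241
```

{"method": "carry_out", "body": {"motion": [[0,-0.009,-0.012,0],[0,-0.018,-0.024,0],[0,-0.018,-0.024,0],[0,-0.018,-0.024,0],[0,-0.009,-0.012,0],[0,0,0,0]]}}

```text
time: 12.08
eef_pos: [521.8, -272.1, 156.1]
tcp_rot: [[0.992, -0.093, 0.085], [-0.126, -0.8, 0.587], [0.014, -0.593, -0.805]]
force: [-0.1, 0.1, -4.2]
opening: 49.9
```

```bash
python3 - <<'E'
from h import *
o=shot('w3');print(o['eef_pos'],o['tcp_rot'],o['time'],o['force'])
a=cv2.imread("pics/w3.png")[100:340,230:410]
cv2.imwrite("pics/w3c.png",cv2.resize(a,None,fx=2.5,fy=2.5,interpolation=cv2.INTER_CUBIC))
E
```

```text
[ 521.767 -272.125  156.106] [[ 0.992 -0.093  0.085]
 [-0.126 -0.8    0.587]
 [ 0.014 -0.593 -0.805]] 12.0833 [-0.053  0.052 -4.202]
```

View pics/w3c.png

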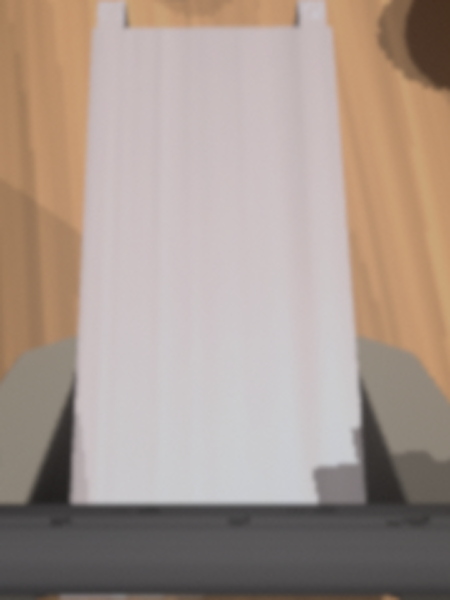

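```bash
python3 - <<'E'
from h import *
C=cam('w3');f=lambda x,y,z:plane(C,230+x/2.5-.4,100+y/2.5-.4,z)
for z in (178,183.4,188):
    a,b=f(93,28,z),f(333,28,z);print(z,(a+b)/2,np.linalg.norm(a-b),np.degrees(np.arctan2((b-a)[1],(b-a)[0]))+90)
    c,d=f(76,380,z),f(356,350,z);print(c,d)
    # axis az from side edges
    l1=c-a;l2=d-b;print([np.degrees(np.arctan2(-l[1],-l[0])) for l in(l1,l2)])
E
```

```text
178 [ 530.229 -200.564  178.   ] 51.53403377853162 83.30892171619222
[ 495.824 -273.273  178.   ] [ 547.753 -274.044  178.   ]
[np.float64(83.35998225530538), np.float64(83.47039369903551)]
183.4 [ 529.706 -204.334  183.4  ] 49.746617478614354 83.30892171619224
[ 496.494 -274.521  183.4  ] [ 546.623 -275.265  183.4  ]
[np.float64(83.35998225530537), np.float64(83.47039369903545)]
188 [ 529.26  -207.544  188.   ] 48.2240035934997 83.30892171619222
[ 497.065 -275.584  188.   ] [ 545.659 -276.305  188.   ]
[np.float64(83.35998225530541), np.float64(83.47039369903548)]
```

```bash
python3 - <<'E'
from plant import robot
from h import *
o=robot.get_obs();R=o["tcp_rot"];p=o["eef_pos"]
leg(R,p,[565,-60,210],7);leg(R,[565,-60,210],[616.2,118.3,143.7],7)
E
```

```text
7 rows of [ 0.003 -0.029  0.012] max 0.0295
7 rows of [ 0.004 -0.015  0.023] max 0.0232
```

{"method": "carry_out", "body": {"motion": [[0.003,-0.029,0.012,0.01],[0.003,-0.029,0.012,0],[0.003,-0.029,0.012,0],[0.003,-0.029,0.012,0],[0.003,-0.029,0.012,0],[0.003,-0.029,0.012,0],[0.003,-0.029,0.012,0],[0.004,-0.015,0.023,0],[0.004,-0.015,0.023,0],[0.004,-0.015,0.023,0],[0.004,-0.015,0.023,0],[0.004,-0.015,0.023,0],[0.004,-0.015,0.023,0],[0.004,-0.015,0.023,0],[0,0,0,0],[0,0,0,0]]}}

```text
time: 13.47
eef_pos: [620.2, 113.2, 136.7]
tcp_rot: [[0.991, -0.107, 0.077], [-0.132, -0.797, 0.59], [-0.001, -0.595, -0.804]]
force: [0.2, -0.6, -3.0]
opening: 50.0
```

```bash
python3 - <<'E'
from h import *
o=shot('w4');print(o['eef_pos'],o['tcp_rot'],o['time'],o['force'],o['joint_positions'])
a=cv2.imread("pics/w4.png")[0:200,220:420]
cv2.imwrite("pics/w4c.png",cv2.resize(a,None,fx=3,fy=3,interpolation=cv2.INTER_CUBIC))
E
```

```text
[620.225 113.247 136.673] [[ 0.991 -0.107  0.077]
 [-0.132 -0.797  0.59 ]
 [-0.001 -0.595 -0.804]] 13.4667 [ 0.166 -0.557 -3.024] [ -9.262  34.692  92.956  42.558  61.577 -25.726]
```

View pics/w4c.png

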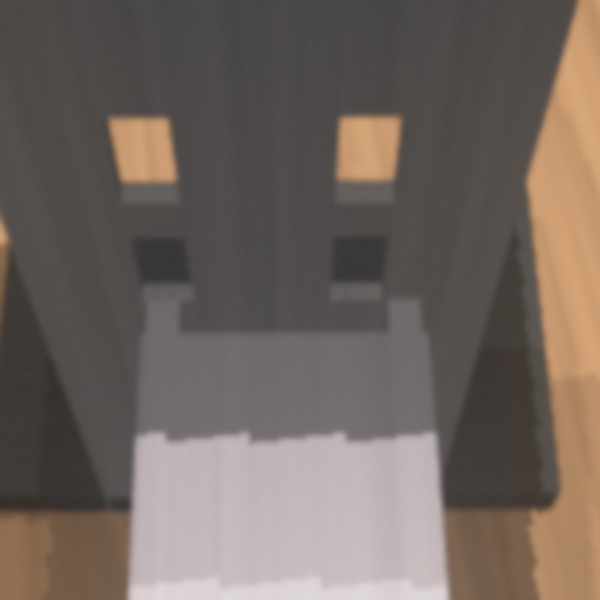

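```bash
python3 - <<'E'
from h import *
C=cam('w4');f=lambda x,y,z:plane(C,220+x/3-.33,0+y/3-.33,z)
S=[[(108,117,168),(170,117,168),(338,117,168),(402,117,168)],[(123,204,146),(180,204,146),(337,204,146),(394,204,146)],[(133,238,136),(185,238,136),(333,238,136),(388,238,136)],[(146,301,114),(193,301,114),(330,300,114),(382,300,114)]]
cs=[]
for s in S:
    P=np.array([f(*q) for q in s]);cs.append(P.mean(0));d=P[2:].mean(0)-P[:2].mean(0);print(P.mean(0),np.linalg.norm(d),np.degrees(np.arctan2(d[1],d[0]))+90)
c=np.mean(cs,0);print("slots",c)
a,b=f(140,332,164),f(430,332,164);r=(a+b)/2;print("rear",r,np.linalg.norm(a-b),np.degrees(np.arctan2((b-a)[1],(b-a)[0]))+90)
th=np.radians(82.9);u=np.array([np.cos(th),np.sin(th)]);n=np.array([u[1],-u[0]])  # n: -y_slots dir
d=(c-r)[:2];print("fwd gap",d@u,"lateral",d@n)
from plant import robot
o=robot.get_obs();R=o["tcp_rot"];p=o["eef_pos"];t=p.copy();t[:2]+=(d@n)*n;t[2]=143.7
print("tcp tgt",t,"tool",R.T@(t-p)); print("fwd 10mm tool",R.T@np.array([*u*10,0]),"down 10",R.T@[0,0,-10])
E
```

```text
[629.103 226.024 168.   ] 42.69338380510956 82.34067946882185
[629.119 225.562 146.   ] 43.7810100900039 82.3490999083366
[629.064 225.419 136.   ] 43.038051152072455 82.35221986946583
[629.191 225.941 114.   ] 43.58229017126185 82.72756701805582
slots [629.119 225.737 141.   ]
rear [628.889 181.288 164.   ] 50.17930981186089 82.36039043311116
fwd gap 44.1365479731068 lateral -5.265100802031218
tcp tgt [615.469 112.886 143.7  ] tool [-5.265 -3.634 -4.989]
fwd 10mm tool [-0.093 -8.036  5.951] down 10 [0.    5.951 8.036]
```

{"method": "carry_out", "body": {"motion": [[-0.0027,-0.0018,-0.0025,0],[-0.0026,-0.0018,-0.0025,0],[0,-0.008,0.006,0],[0,-0.008,0.006,0],[0,0,0,0],[0,0,0,0],[0,0,0,0]]}}

```text
time: 14.1
eef_pos: [619.0, 132.7, 145.5]
tcp_rot: [[0.991, -0.105, 0.082], [-0.133, -0.796, 0.59], [0.003, -0.596, -0.803]]
force: [-0.7, -0.4, -4.4]
opening: 50.1
```

```bash
python3 - <<'E'
from h import *
o=shot('w5');print(o['eef_pos'],o['tcp_rot'],o['time'],o['force'])
a=cv2.imread("pics/w5.png")[0:200,220:420]
cv2.imwrite("pics/w5c.png",cv2.resize(a,None,fx=3,fy=3,interpolation=cv2.INTER_CUBIC))
E
```

```text
[619.003 132.678 145.451] [[ 0.991 -0.105  0.082]
 [-0.133 -0.796  0.59 ]
 [ 0.003 -0.596 -0.803]] 14.1 [-0.715 -0.38  -4.417]
```

View pics/w5c.png

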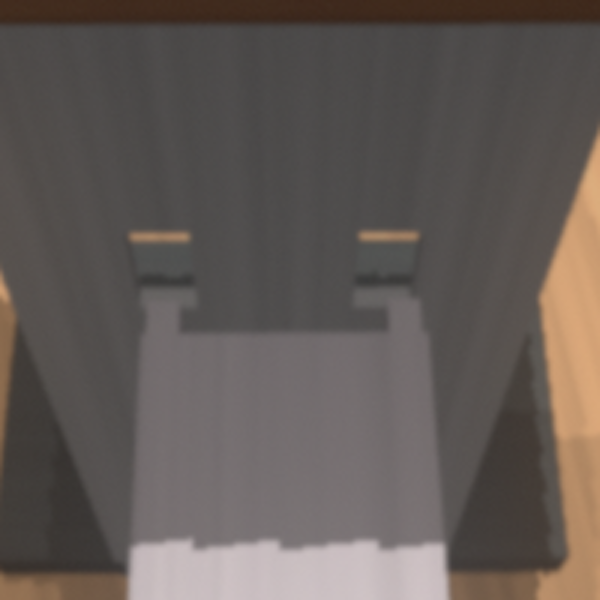

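```bash
python3 - <<'E'
from h import *
from plant import robot
C=cam('w5');f=lambda x,y,z:plane(C,220+x/3-.33,0+y/3-.33,z)
P=np.array([f(*q,168) for q in[(129,233),(190,233),(358,233),(418,233)]]);c=P.mean(0);print(P)
Q=np.array([f(*q,146) for q in[(141,306),(198,306),(354,306),(413,306)]]);print(Q.mean(0))
o=robot.get_obs();R=o["tcp_rot"];p=o["eef_pos"];print(p)
zr=p[2]+27.3
a,b=f(140,332,zr),f(430,332,zr);r=(a+b)/2;print("rear",r,np.degrees(np.arctan2((b-a)[1],(b-a)[0]))+90)
d=P[2:].mean(0)-P[:2].mean(0);print(np.degrees(np.arctan2(d[1],d[0]))+90)
th=np.radians(82.7);u=np.array([np.cos(th),np.sin(th)]);n=np.array([u[1],-u[0]])
d=(c-r)[:2];print("fwd gap",d@u,"lateral",d@n,"dz to 143.7",143.7-p[2])
t=p.copy();t[:2]+=(d@n)*n;t[2]=143.7;print(R.T@(t-p))
E
```

```text
[[602.216 229.619 168.   ]
 [613.463 228.133 168.   ]
 [644.469 224.037 168.   ]
 [655.553 222.572 168.   ]]
[629.239 226.171 146.   ]
[619.056 132.486 145.436]
rear [627.682 200.756 172.736] 82.44588134106728
82.47354286941128
fwd gap 25.287493107988762 lateral -1.9852490432017067 dz to 143.7 -1.735776156035655
[-1.991  1.04   1.382]
```

{"method": "carry_out", "body": {"motion": [[-0.002,0.001,0.0014,0],[0,0,0,0],[0,-0.004,0.003,0],[0,-0.004,0.003,0],[0,-0.004,0.003,0],[0,-0.004,0.003,0],[0,0,0,0],[0,0,0,0]]}}

```text
time: 14.82
eef_pos: [619.7, 153.1, 143.6]
tcp_rot: [[0.991, -0.105, 0.082], [-0.133, -0.796, 0.59], [0.003, -0.596, -0.803]]
force: [-0.6, -0.5, -3.2]
opening: 49.8
```

```bash
python3 - <<'E'
from h import *
o=shot('w6');print(o['eef_pos'],o['tcp_rot'],o['time'],o['force'],o['ft_torque'])
a=cv2.imread("pics/w6.png")[0:200,220:420]
cv2.imwrite("pics/w6c.png",cv2.resize(a,None,fx=3,fy=3,interpolation=cv2.INTER_CUBIC))
E
```

```text
[619.692 153.097 143.633] [[ 0.991 -0.105  0.082]
 [-0.133 -0.796  0.59 ]
 [ 0.003 -0.596 -0.803]] 14.8167 [-0.64  -0.475 -3.201] [-0.821  0.007  0.024]
```

View pics/w6c.png

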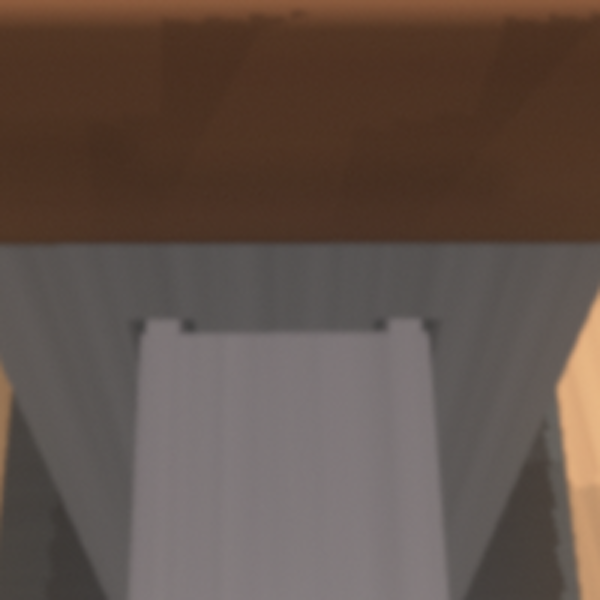

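The hooks are entering the slots centred and without force, with about 4 mm left to the face. Now I'll creep in to contact.

{"method": "carry_out", "body": {"motion": [[0,-0.0016,0.0012,0],[0,-0.0016,0.0012,0],[0,-0.0008,0.0006,0],[0,0,0,0],[0,0,0,0]]}}

```text
time: 15.28
eef_pos: [620.5, 157.5, 143.6]
tcp_rot: [[0.991, -0.106, 0.082], [-0.134, -0.796, 0.59], [0.003, -0.596, -0.803]]
force: [-0.3, -1.0, -4.1]
opening: 50.0
```

{"method": "carry_out", "body": {"motion": [[0,-0.0008,0.0006,0],[0,-0.0008,0.0006,0],[0,0,0,0],[0,0,0,0]]}}

```text
time: 15.62
eef_pos: [620.5, 157.7, 143.3]
tcp_rot: [[0.991, -0.106, 0.082], [-0.134, -0.798, 0.588], [0.003, -0.594, -0.805]]
force: [-5.7, -15.5, -0.4]
opening: 49.8
```

{"method": "carry_out", "body": {"motion": [[0,0.0008,-0.0006,0],[0,0.0012,0.0016,0],[0,0.0012,0.0016,0],[0,0,0,0]]}}

```text
time: 15.95
eef_pos: [621.0, 157.6, 139.8]
tcp_rot: [[0.991, -0.106, 0.083], [-0.135, -0.797, 0.589], [0.004, -0.595, -0.804]]
force: [-1.4, -8.4, -0.4]
opening: 50.0
```

{"method": "carry_out", "body": {"motion": [[0,0.0012,0.0016,0],[0,0.0012,0.0016,0],[0,0.0012,0.0016,0],[0,0,0,0]]}}

```text
time: 16.28
eef_pos: [621.3, 157.6, 133.9]
tcp_rot: [[0.991, -0.106, 0.084], [-0.135, -0.797, 0.589], [0.005, -0.595, -0.804]]
force: [-0.5, -8.0, 0.2]
opening: 49.7
```

{"method": "carry_out", "body": {"motion": [[0,0.0006,0.0008,0],[0,0.0006,0.0008,0],[0,0.0006,0.0008,0],[0,0,0,0]]}}

```text
time: 16.62
eef_pos: [621.4, 157.4, 131.9]
tcp_rot: [[0.991, -0.105, 0.084], [-0.135, -0.796, 0.59], [0.005, -0.596, -0.803]]
force: [-5.4, -11.4, 7.7]
opening: 49.6
```

{"method": "carry_out", "body": {"motion": [[0,0.0006,0.0008,0],[0,0.0006,0.0008,0],[0,0,0,0],[0,0,0,0]]}}

```text
time: 16.95
eef_pos: [620.9, 157.1, 130.4]
tcp_rot: [[0.991, -0.104, 0.083], [-0.133, -0.796, 0.59], [0.005, -0.596, -0.803]]
force: [-9.1, -18.1, 14.3]
opening: 49.9
```

{"method": "carry_out", "body": {"motion": [[0,-0.0002,-0.0018,0],[0,0,0,0]]}}

```text
time: 17.12
eef_pos: [620.9, 157.2, 130.9]
tcp_rot: [[0.991, -0.105, 0.083], [-0.134, -0.796, 0.59], [0.004, -0.596, -0.803]]
force: [-1.3, -8.0, 4.0]
opening: 50.0
```

{"method": "carry_out", "body": {"motion": [[0,0,0,0],[0,0,0,0],[0,0,0,0],[0,0,0,0]], "gripper": 0.09}}

```text
time: 17.45
eef_pos: [620.5, 157.9, 130.2]
tcp_rot: [[0.991, -0.105, 0.082], [-0.133, -0.796, 0.59], [0.003, -0.596, -0.803]]
force: [0.2, -0.2, -0.5]
opening: 71.9
```

{"method": "carry_out", "body": {"motion": [[0,0,-0.02,0],[0,0,-0.04,0],[0,0,-0.04,0],[0,0,-0.02,0],[0,0,0,0]]}}

```text
time: 17.87
eef_pos: [612.2, 84.7, 230.5]
tcp_rot: [[0.991, -0.104, 0.088], [-0.136, -0.797, 0.589], [0.009, -0.595, -0.803]]
force: [0.3, -0.2, 0.4]
opening: 90.1
```

```bash
python3 - <<'E'
from h import *
o=shot('w7');print(o['eef_pos'],o['tcp_rot'],o['time'],o['force'],o['ft_torque'])
shot('s7','side');shot('c7','scene')
a=cv2.imread("pics/s7.png")[170:390,330:550]
cv2.imwrite("pics/s7c.png",cv2.resize(a,None,fx=2.7,fy=2.7,interpolation=cv2.INTER_CUBIC))
E
```

```text
[612.165  84.693 230.496] [[ 0.991 -0.104  0.088]
 [-0.136 -0.797  0.589]
 [ 0.009 -0.595 -0.803]] 17.8667 [ 0.319 -0.201  0.361] [-0.279 -0.043  0.014]
```

View pics/w7.png

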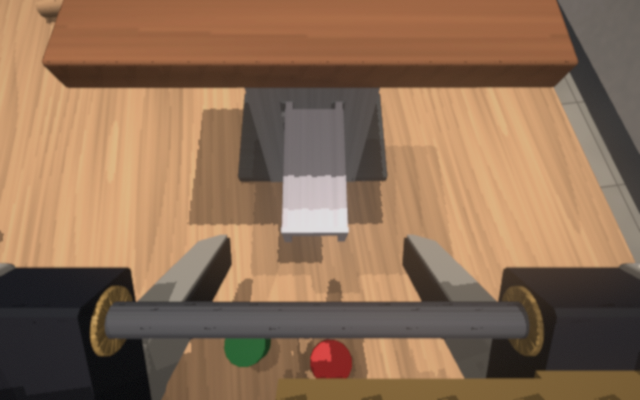

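View pics/s7c.png

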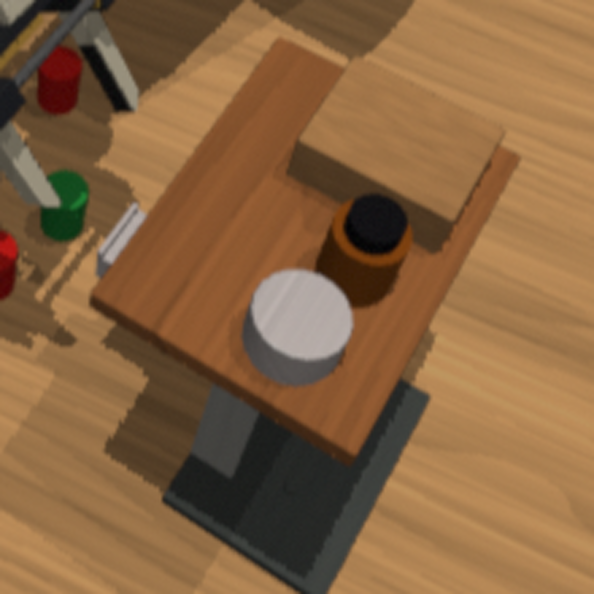

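```bash
python3 - <<'E'
from h import *
a=cv2.imread("pics/w7.png")[85:250,265:365]
cv2.imwrite("pics/w7c.png",cv2.resize(a,None,fx=3.6,fy=3.6,interpolation=cv2.INTER_CUBIC))
a=cv2.imread("pics/s7.png")[235:285,355:405]
cv2.imwrite("pics/s7d.png",cv2.resize(a,None,fx=10,fy=10,interpolation=cv2.INTER_CUBIC))
E
```

```text
(no output)
```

View pics/w7c.png

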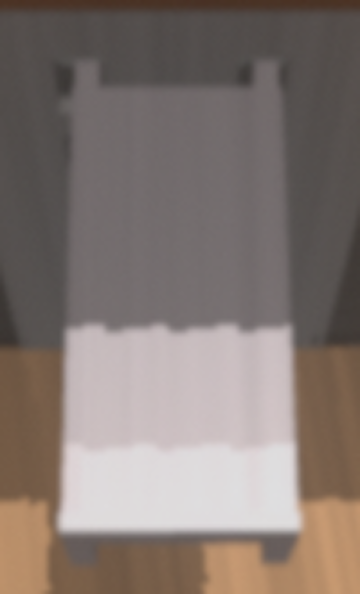

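View pics/s7d.png

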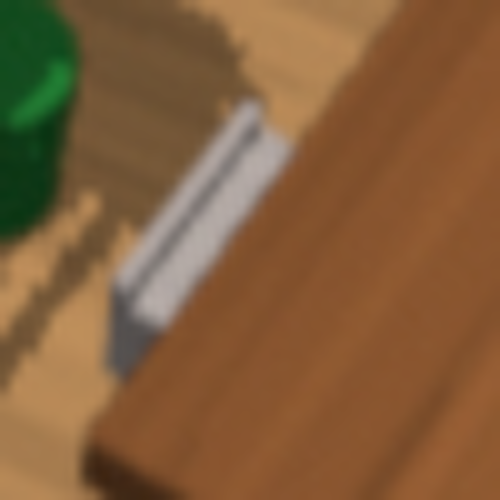

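```bash
python3 - <<'E'
from h import *
C=cam('w7');px=lambda x,y:(265+x/3.6-.4,85+y/3.6-.4)
f=lambda x,y,z:plane(C,*px(x,y),z)
for z in(158,160,164):
    a,b=f(74,88,z),f(281,88,z);print("rear",z,(a+b)/2,np.linalg.norm(a-b),np.degrees(np.arctan2((b-a)[1],(b-a)[0]))+90)
for z in(160,163,166):
    a,b=f(59,528,z),f(300,526,z);print("lip",z,(a+b)/2,np.linalg.norm(a-b))
for w,s in[((59,528),(118,285)),((300,526),(250,103))]:
    print(tri((C,*px(*w)),("side",355+s[0]/10-.45,235+s[1]/10-.45)))
E
```

```text
rear 158 [630.331 224.466 158.   ] 49.774803528494054 82.56040172342027
rear 160 [630.135 223.045 160.   ] 49.37654064907128 82.56040172342026
rear 164 [629.743 220.205 164.   ] 48.58001489022606 82.56040172342024
lip 160 [616.098 115.679 160.   ] 49.937729722987065
lip 163 [615.973 114.847 163.   ] 49.333545718704855
lip 166 [615.849 114.016 166.   ] 48.72936171442254
(array([601.25 , 116.257, 119.496]), [np.float64(18.259544670992348), np.float64(18.259544670992444)])
(array([627.344, 112.99 , 207.806]), [np.float64(14.533152405275022), np.float64(14.53315240527495)])
```

```bash
python3 - <<'E'
from h import *
C=cam('w7');px=lambda x,y:(265+x/3.6-.4,85+y/3.6-.4)
for w,s in[((59,528),(250,103)),((300,526),(118,285))]:
    print(tri((C,*px(*w)),("side",355+s[0]/10-.45,235+s[1]/10-.45)))
E
```

```text
(array([591.563, 117.634, 164.028]), [np.float64(0.003220295395406881), np.float64(0.0032202953954119286)])
(array([640.393, 111.753, 163.198]), [np.float64(0.05094758463672753), np.float64(0.050947584636704076)])
```

```bash
python3 - <<'E'
from plant import robot
from h import *
o=robot.get_obs();R=o["tcp_rot"];p=o["eef_pos"]
leg(R,p,[525,0,230],4);leg(R,[525,0,230],[524.6,-94.7,118],5)
E
```

```text
4 rows of [-0.018  0.019 -0.015] max 0.019
5 rows of [0.002 0.028 0.007] max 0.0284
```

{"method": "carry_out", "body": {"motion": [[-0.018,0.019,-0.015,0],[-0.018,0.019,-0.015,0],[-0.018,0.019,-0.015,0],[-0.018,0.019,-0.015,0],[0.002,0.028,0.007,0],[0.002,0.028,0.007,0],[0.002,0.028,0.007,0],[0.002,0.028,0.007,0],[0.002,0.028,0.007,0],[0,0,0,0],[0,0,0,0]], "gripper": 0.075}}

```text
time: 18.93
eef_pos: [523.7, -90.7, 116.3]
tcp_rot: [[0.991, -0.108, 0.079], [-0.134, -0.795, 0.592], [-0.001, -0.597, -0.802]]
force: [0.6, -0.4, 0.6]
opening: 75.0
```

```bash
python3 - <<'E'
from h import *
o=shot('w8');print(o['eef_pos'],o['tcp_rot'],o['time'],o['opening'])
E
```

```text
[523.674 -90.718 116.283] [[ 0.991 -0.108  0.079]
 [-0.134 -0.795  0.592]
 [-0.001 -0.597 -0.802]] 18.9333 74.95441392286743
```

View pics/w8.png

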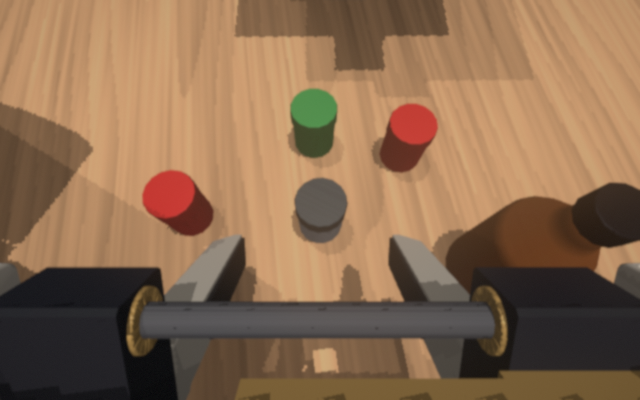

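Candidates in this view: grey body with dark lid (321,205), red (170,195), red (412,125), green (314,108). The grey tin is the one meant. I'll confirm with a crop and measure.

```bash
python3 - <<'E'
from h import *
from plant import robot
im=cv2.imread("pics/w8.png")
cv2.imwrite("pics/w8c.png",cv2.resize(im[160:260,260:480],None,fx=3.6,fy=3.6,interpolation=cv2.INTER_CUBIC))
C=cam('w8')
a=plane(C,295,204,55);b=plane(C,347.5,204,55);t=(a+b)/2
t2=plane(C,321.3,180.5,55);t3=plane(C,321.3,228,55)
print("tin",t,np.linalg.norm(a-b),"top/bot",t2,t3)
print("bottle left edge",plane(C,446,247,0),plane(C,455,235,0))
o=robot.get_obs();R=o["tcp_rot"];p=o["eef_pos"]
g=np.array([t[0],t[1],42]);tc=g+19*R[:,2];print(tc,R.T@(tc-p))
E
```

```text
tin [534.279 -42.235  55.   ] 38.854469556713305 top/bot [536.972 -23.389  55.   ] [531.743 -60.497  55.   ]
bottle left edge [639.61  -76.262   0.   ] [650.346 -66.884   0.   ]
[535.808 -31.004  26.751] [  3.514   5.535 108.909]
```

View pics/w8c.png

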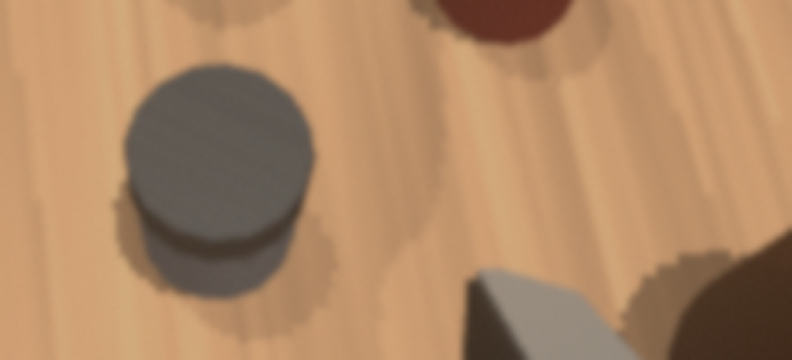

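{"method": "carry_out", "body": {"motion": [[0.0006,0.0011,0.0218,0],[0.0006,0.0011,0.0218,0],[0.0006,0.0011,0.0218,0],[0.0006,0.0011,0.0218,0],[0.0006,0.0011,0.0218,0],[0,0,0,0],[0,0,0,0]]}}

```text
time: 19.57
eef_pos: [535.7, -30.9, 27.7]
tcp_rot: [[0.991, -0.104, 0.081], [-0.132, -0.796, 0.59], [0.003, -0.596, -0.803]]
force: [0.6, -1.2, 0.3]
opening: 75.1
```

{"method": "carry_out", "body": {"motion": [[0,0,0,0],[0,0,0,0],[0,0,0,0],[0,0,0,0],[0,0,0,0],[0,0,0,0],[0,0,0,0]], "gripper": 0.02, "force": 20}}

```text
time: 20.15
eef_pos: [535.7, -32.2, 27.2]
tcp_rot: [[0.991, -0.106, 0.082], [-0.134, -0.796, 0.59], [0.003, -0.596, -0.803]]
force: [-1.1, -0.4, 3.5]
opening: 39.3
```

{"method": "carry_out", "body": {"motion": [[0,-0.009,-0.012,0],[0,-0.018,-0.024,0],[0,-0.018,-0.024,0],[0,-0.018,-0.024,0],[0,-0.018,-0.024,0],[0,-0.018,-0.024,0],[0,-0.018,-0.024,0],[0,-0.009,-0.012,0],[0,0,0,0]]}}

```text
time: 20.9
eef_pos: [536.2, -31.3, 240.0]
tcp_rot: [[0.991, -0.103, 0.086], [-0.134, -0.798, 0.588], [0.008, -0.594, -0.804]]
force: [0.7, 0.4, -1.1]
opening: 39.0
```

```bash
python3 - <<'E'
from h import *
o=shot('w9');print(o['eef_pos'],o['tcp_rot'],o['time'],o['opening'],o['force'])
shot('s9','side')
a=cv2.imread("pics/s9.png")[130:290,200:400]
cv2.imwrite("pics/s9c.png",cv2.resize(a,None,fx=3.7,fy=3.7,interpolation=cv2.INTER_CUBIC))
E
```

```text
[536.214 -31.342 240.002] [[ 0.991 -0.103  0.086]
 [-0.134 -0.798  0.588]
 [ 0.008 -0.594 -0.804]] 20.9 39.030938517259656 [ 0.719  0.446 -1.054]
```

View pics/s9c.png

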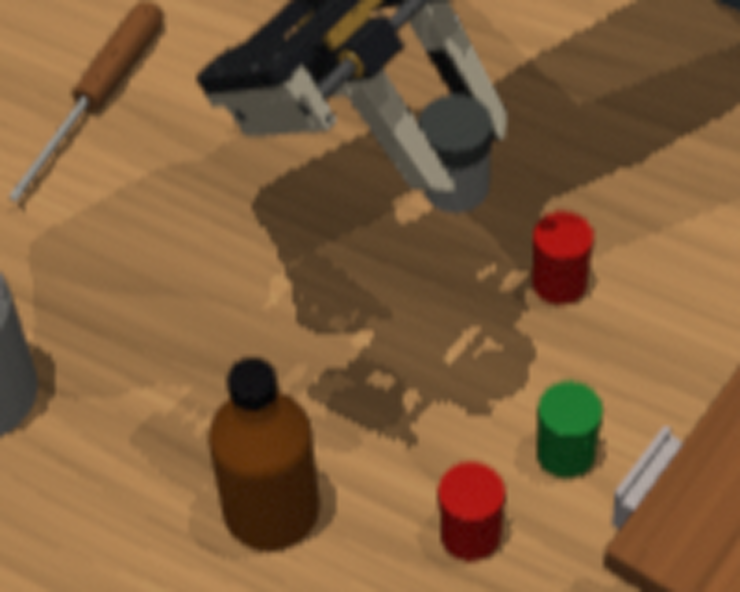

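View pics/w9.png

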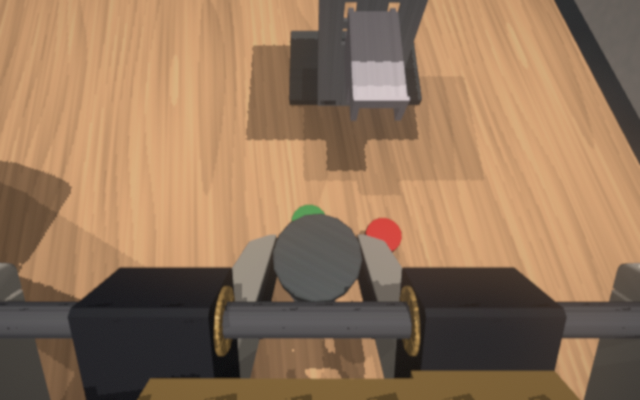

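```bash
python3 - <<'E'
from plant import robot
from h import *
C=cam('w9');a=plane(C,275,258,268);b=plane(C,361,258,268);c=(a+b)/2
o=robot.get_obs();R=o["tcp_rot"];p=o["eef_pos"];print("lid c",c,np.linalg.norm(a-b),c-p)
off=(p-c);t=np.array([619.6,143.5,0]);t[:2]+=off[:2]
print("tcp xy",t,"from grasp model",19*R[:2,2])
leg(R,p,[t[0]-8,t[1]-60,225],4);leg(R,[t[0]-8,t[1]-60,225],[t[0],t[1],217],4)
print("down10",R.T@[0,0,-10])
E
```

```text
lid c [536.021 -39.92  268.   ] 37.584778943468606 [ 1.081 -9.03  31.661]
tcp xy [618.519 152.53    0.   ] from grasp model [ 1.555 11.204]
4 rows of [ 0.015 -0.025  0.022] max 0.0249
4 rows of [-0.    -0.011  0.011] max 0.011
down10 [-0.029  5.953  8.035]
```

{"method": "carry_out", "body": {"motion": [[0.008,-0.012,0.011,0],[0.015,-0.025,0.022,0],[0.015,-0.025,0.022,0],[0.015,-0.025,0.022,0],[0.008,-0.013,0.011,0],[0,-0.011,0.011,0],[0,-0.011,0.011,0],[0,-0.011,0.011,0],[0,-0.011,0.011,0],[0,0,0,0],[0,0,0,0]]}}

```text
time: 21.92
eef_pos: [620.8, 153.8, 214.9]
tcp_rot: [[0.991, -0.106, 0.079], [-0.132, -0.797, 0.59], [0.0, -0.595, -0.804]]
force: [0.0, 0.4, -1.6]
opening: 38.9
```

```bash
python3 - <<'E'
from h import *
o=shot('w10');print(o['eef_pos'],o['time'],o['force'])
R=o["tcp_rot"];p=o["eef_pos"];leg(R,p,[618.5,152.5,192],1)
a=cv2.imread("pics/w10.png")[20:300,200:440]
cv2.imwrite("pics/w10c.png",cv2.resize(a,None,fx=2.1,fy=2.1,interpolation=cv2.INTER_CUBIC))
E
```

```text
[620.827 153.8   214.867] 21.9167 [ 0.042  0.369 -1.566]
1 rows of [-0.002  0.015  0.017] max 0.0174
```

View pics/w10c.png

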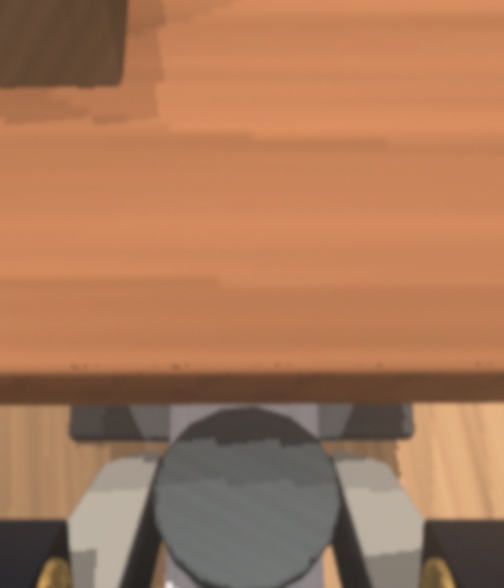

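{"method": "carry_out", "body": {"motion": [[-0.0007,0.005,0.006,0],[-0.0007,0.005,0.006,0],[-0.0006,0.005,0.005,0],[0,0,0,0],[0,0,0,0]]}}

```text
time: 22.38
eef_pos: [619.3, 151.5, 193.6]
tcp_rot: [[0.991, -0.107, 0.081], [-0.134, -0.796, 0.59], [0.002, -0.596, -0.803]]
force: [0.2, 0.2, -1.0]
opening: 39.4
```

{"method": "carry_out", "body": {"motion": [[0,0.0012,0.0016,0],[0,0.0012,0.0016,0],[0,0,0,0],[0,0,0,0]]}}

```text
time: 22.72
eef_pos: [619.5, 151.8, 190.4]
tcp_rot: [[0.991, -0.105, 0.082], [-0.134, -0.796, 0.59], [0.003, -0.596, -0.803]]
force: [-0.7, 1.3, -0.9]
opening: 39.6
```

{"method": "carry_out", "body": {"motion": [[0,0.0006,0.0008,0],[0,0.0006,0.0008,0],[0,0.0006,0.0008,0],[0,0,0,0],[0,0,0,0]]}}

```text
time: 23.13
eef_pos: [619.5, 151.8, 187.3]
tcp_rot: [[0.991, -0.106, 0.082], [-0.134, -0.796, 0.59], [0.003, -0.596, -0.803]]
force: [-0.1, 0.1, -1.1]
opening: 39.3
```

{"method": "carry_out", "body": {"motion": [[0,0.0006,0.0008,0],[0,0.0006,0.0008,0],[0,0,0,0],[0,0,0,0]]}}

```text
time: 23.47
eef_pos: [619.5, 151.8, 185.2]
tcp_rot: [[0.991, -0.106, 0.082], [-0.134, -0.796, 0.59], [0.003, -0.596, -0.803]]
force: [-0.3, -0.1, -1.1]
opening: 39.0
```

{"method": "carry_out", "body": {"motion": [[0,0.0006,0.0008,0],[0,0,0,0],[0,0,0,0]]}}

```text
time: 23.72
eef_pos: [619.6, 151.7, 184.4]
tcp_rot: [[0.991, -0.106, 0.082], [-0.134, -0.796, 0.59], [0.003, -0.596, -0.803]]
force: [-0.4, 0.2, -0.4]
opening: 39.2
```

{"method": "carry_out", "body": {"motion": [[0,0.0006,0.0008,0],[0,0,0,0],[0,0,0,0]]}}

```text
time: 23.97
eef_pos: [619.8, 151.7, 184.0]
tcp_rot: [[0.991, -0.105, 0.083], [-0.134, -0.796, 0.59], [0.004, -0.596, -0.803]]
force: [-2.0, -0.8, 5.8]
opening: 39.4
```

{"method": "carry_out", "body": {"motion": [[0,-0.0003,-0.0004,0],[0,0,0,0],[0,0,0,0],[0,0,0,0],[0,0,0,0],[0,0,0,0]], "gripper": 0.08}}

```text
time: 24.47
eef_pos: [619.5, 151.8, 183.7]
tcp_rot: [[0.991, -0.106, 0.082], [-0.134, -0.796, 0.59], [0.003, -0.596, -0.803]]
force: [-0.6, 0.8, -0.3]
opening: 74.8
```

{"method": "carry_out", "body": {"motion": [[0,0,-0.015,0],[0,0,-0.03,0],[0,0,-0.04,0],[0,0,-0.03,0],[0,0,-0.015,0],[0,0,0,0],[0,0,0,0],[0,0,0,0]]}}

```text
time: 25.13
eef_pos: [608.4, 75.7, 286.9]
tcp_rot: [[0.991, -0.106, 0.08], [-0.133, -0.796, 0.59], [0.001, -0.596, -0.803]]
force: [-0.1, 0.7, -0.6]
opening: 79.9
```

```bash
python3 - <<'E'
from h import *
o=shot('w11');print(o['eef_pos'],o['time'],o['force'],o['opening'])
shot('s11','side')
a=cv2.imread("pics/s11.png")[0:400,150:550]
cv2.imwrite("pics/s11c.png",cv2.resize(a,None,fx=1.5,fy=1.5,interpolation=cv2.INTER_CUBIC))
E
```

```text
[608.419  75.73  286.899] 25.1333 [-0.083  0.715 -0.644] 79.89297311780922
```

View pics/w11.png

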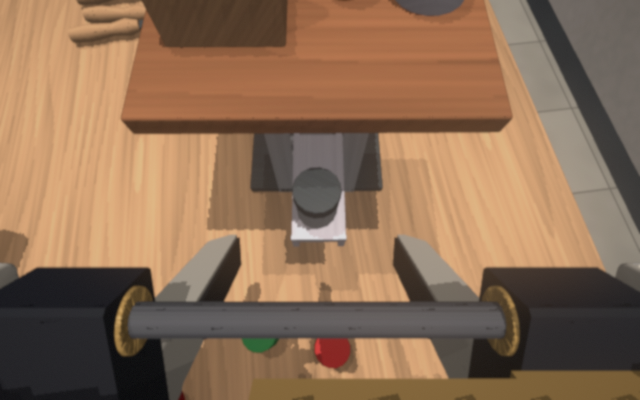

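View pics/s11c.png

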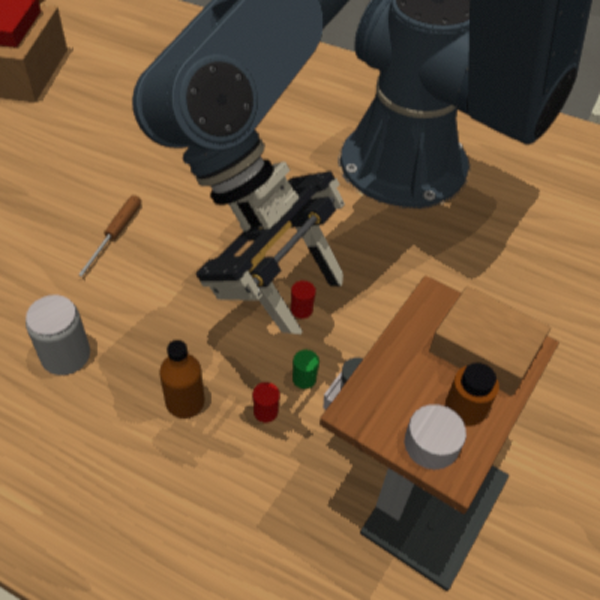

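```bash
python3 - <<'E'
from h import *
a=cv2.imread("pics/w11.png")[120:255,260:380]
cv2.imwrite("pics/w11c.png",cv2.resize(a,None,fx=4.4,fy=4.4,interpolation=cv2.INTER_CUBIC))
a=cv2.imread("pics/s11.png")[225:285,345:405]
cv2.imwrite("pics/s11d.png",cv2.resize(a,None,fx=9,fy=9,interpolation=cv2.INTER_CUBIC))
E
```

View pics/w11c.png

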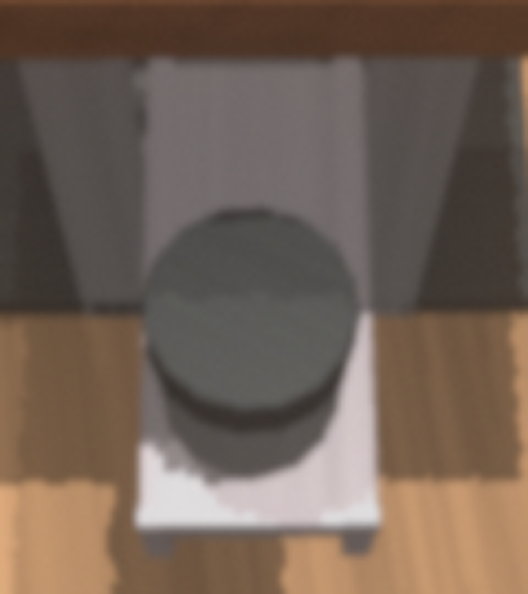

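View pics/s11d.png

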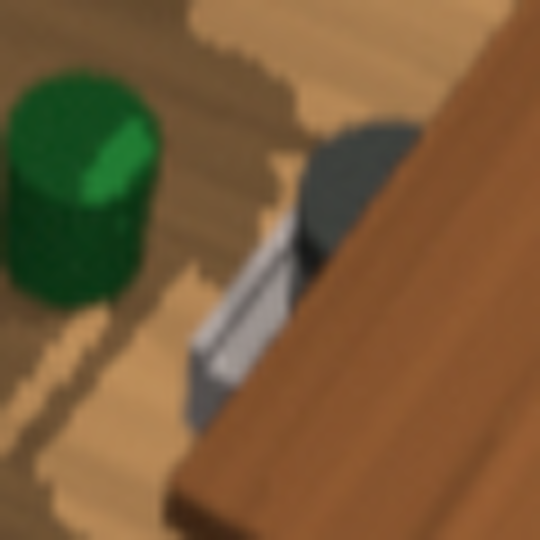

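```bash
python3 - <<'E'
from h import *
C=cam('w11');px=lambda x,y:(260+x/4.4-.4,120+y/4.4-.4)
print("lip right",tri((C,*px(378,526)),("side",345+191/9-.45,225+347/9-.45)))
a,b=plane(C,*px(146,310),213.5),plane(C,*px(357,310),213.5);t=(a+b)/2;print("lid",t,np.linalg.norm(a-b))
# base: bottom-most visible rim point px(250,477): near point of base circle r19
n=plane(C,*px(250,477),158.5);u=np.array([.124,.992,0]);print("base centre est",n+19*u)
print("lid near rim->centre",plane(C,*px(250,410),213.5)+20*u,plane(C,*px(252,209),213.5)-20*u)
l=(plane(C,*px(137,527),163.6)+plane(C,*px(379,526),163.6))/2
print("lip",l,"tin x in bracket",(t-l)@u-55,"y",-(t-l)@np.array([.992,-.124,0]))
E
```

```text
lip right (array([640.245, 110.692, 161.924]), [np.float64(0.054249328642392736), np.float64(0.0542493286423272)])
lid [617.983 140.537 213.5  ] 37.8652181129456
base centre est [618.095 144.403 158.5  ]
lid near rim->centre [617.663 141.654 213.5  ] [618.292 140.634 213.5  ]
lip [615.759 113.498 163.6  ] tin x in bracket -27.901675613708115 y 1.146640592056027
```

```bash
python3 -c "
from plant import robot
o=robot.get_obs();print(o['time'],o['force']);print(robot.finish_job())"
```

```text
25.2333 [0.11336285 0.15099567 0.01111988]
the job is handed in; nothing more can be done
None
```

The bracket is hooked onto the upright and released, and the tin stands upright on its top plate. I handed the job in at 25.2 s, and no verdict was reported.

- **Getting the lean:** the move rows can only turn about the tool's axis. I got the roughly 37° lean by commanding positions beyond the arm's reach, which tilts the hand, and kept that lean for the rest of the job.
- **Bracket:** the hooks went into the slots without force. I pressed against the face with about 15 N, then pushed down to the stop, about 11.5 mm by the arm's reading. At the stop the upward force was 8 to 14 N, and the bracket stayed up after I let go.
- **Tin:** I picked the grey tin with the dark lid, not the red or green ones. I set it down until contact read about 6 N and released it.

**Last checks:**

| Check | Measured | Limit |
|---|---|---|
| Tin along the bracket (x) | −28 mm | ±50 mm |
| Tin sideways (y) | about 1 mm | ±25 mm |
| Tin tilt, lid against base | up to about 4° | 10° |
| Bracket sag with the tin on | about 2° | about 7° |
| Bracket centre height | about 2 mm low | 5 mm |
| Bracket centre in front of home | about 2–3 mm | 5 mm |

- **Less certain:** these come from camera measurements good to about 2 mm, so the bracket's position in front of home has the thinnest margin.
- **Disagreement:** the slots' position differed by about 2 mm between the shelf-based estimate and the wrist camera. I used the wrist camera.
- **Not measured:** in the last picture the bottle, can and screwdriver look unmoved, but I did not measure them again. I also did not see the hook lips behind the plate directly.

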